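# Open the jar's bay of a bypass-door dust cabinet

## Robot

A 6-joint arm with a two-finger parallel gripper is mounted at the origin on a cart in front of the work surface, level with it; the furniture and walls round the work are solid. World frame = base frame: x ahead of the robot, y to its left, z up, the work surface at z = 0. Lengths are in m, angles in rad, forces in N, time in s.
With the tool pointing down it reaches from about 0.325 to 1 m from the base axis. Payload 5.1 kg.
Tool frame: the origin (TCP) lies at the very end of the fingers, on their centre line; the grasp point (between the pads) lies 19 mm behind it; z points along the fingers, x is the direction in which the jaws open and shut, and the axes are right-handed (so a half turn about z gives the same grasp; the last joint's range is limited). The gripper opens to 85 mm and grips with 20 to 120 N. Pads are 22 mm wide; open, the fingers measure 114 mm over their backs; the gripper's body (76 mm by 85 mm) begins 54 mm behind the grasp point. The pads swing forward as they close: fully open they stand 13 mm farther back than shut.
Start: joints at [1.116, 0.124, 1.65, -0, 1.367, -0.083], TCP at [0.236, 0.606, 0.211] pointing down, gripper open.
Joint ranges: [-2.61, 2.61], [-1.02, 2.33], [0.03, 2.71], [-1.35, 4.49], [0.32, 2.68], [-2.91, 2.91]. Speed limits (rad/s): [2.57, 2.57, 3.14, 3.14, 3.14, 3.14].

## Interface

Orientations are given as a unit quaternion [w, x, y, z].
In Python, from station import sensors, optics, order gives the robot as it stands.
- The arm moves only by the tool send_rows, never from a script. Its argument "commands" is a list that holds one entry, the list of rows, each a list of 6 numbers: the shift along the tool's x, y, z in cm, then the turn, a rotation vector about the tool's x, y, z in rad. In form: [[[x, y, z, wx, wy, wz], ...]]. A call has exactly 5 rows; each row shifts and turns the commanded pose from where the row before left it, along the tool's axes as they then stand; what a row does not reach is not made up. A row lasts 1/10 s, in which the tool goes at most 50 mm and 8.59 degrees, less where a joint would pass 70% of its speed; a pose out of reach is approached as far as the arm can. A call with a gripper value outside its range is refused whole. "claw" is the closure, from 0 (fully open) to 1 (shut), set as the call begins (left out, the last holds). The fingers move at their own pace and stop on an object; "grip_force" is the grip in N (left out, the last holds). Time passes only in rows, so rows that do not move let the fingers close, or fill a call up. It gives the time, the measured TCP pose, the force and the opening at its end, in the units of the state.
- sensors.sense(): the state, without advancing time (a new reading comes with each control period).
- optics.snapshot(name): name is "side" or "top" or "wrist"; returns the picture (400x640x3 uint8, red, green, blue); there is no depth.
- optics.camera_params(name): a dict with "camera_matrix" (3x3 intrinsics, pixels), "rvec" (rotation vector, rad) and "tvec" (3), from world to camera coordinates, as OpenCV has them; the wrist camera has in their place "T_tool_cam" (4x4, takes a point from camera to tool coordinates, whose origin is the TCP and whose axes are the tool frame's). Camera axes: x right, y down, z forward; pixel columns grow to the right and rows downward; lengths in m; the calibration is good to about 2 mm. The wrist camera is an equidistant fisheye: a pixel r from the principal point sees the ray r / f radians off the axis. A picture is of the moment at which its call begins: read the wrist's pose just before it. camera_params takes no time and is no camera call.
- order.close_job(): hands the job in, once; it reports no verdict.
The state is a dict: "time": time; "qpos": joint angles; "joint_vel": joint speeds; "joint_torque": joint torques, N m; "eef_pos": TCP position; "tool_rot": TCP orientation; "wrist_force": force on the tool from outside, world axes, zero at the start; "torque": the same for the moment, N m; "grip_width": opening from 0.0 (shut) to 1.0 (fully open).
Only numpy, scipy, OpenCV 4.12 (cv2) and the standard library are available. Lean on these libraries where they do the work, as an engineer would, in place of code of your own. Each camera call takes 0.05 s, during which the arm holds its last target. There are 200 camera calls.

## Task

The capped jar in the small clear cabinet is wanted next. By its pull on top, slide the door in front of the jar all the way along its track, fully behind the middle door, so that the jar's bay stands open; leave the other two doors as they are, do not disturb the jar, and let go.

Things in the scene. Friction and masses are not known exactly. Their poses are not given: they have to be found in the camera images.
- cabinet: fixed clear cabinet, grey end walls, 353 (y) x 100 (x) mm, 130 mm high to roof and rails; origin: centre of its underside; x points away from the robot, y left; up to 4 degrees askew. Three clear doors in front: middle door (135 mm wide) in the front track, left and right doors (107 mm) in the rear track. Side bays centred at y = +-118 mm: jar in one, a small bottle (26 x 66 mm) in the other.
- left_pull (a point): centre of the left door's pull: a black upright block over the roof, near the outer (left) end of that door, moving with it; 40 mm along the cabinet's x, 16 mm along its y, 44 mm high; its underside is 4 mm above the rails, this point 26 mm above them (156 mm above the worktop). Axes as the cabinet's.
- right_pull (a point): centre of the right door's pull, the same block near the outer (right) end of the right door. Axes as the cabinet's.
- left_door (a joint): travel of the left door in m: 0 closed, 0.101 fully behind the middle door (end stop); it grows as the door moves along the cabinet's -y (to the right). Slides with about 1.5 N of friction and stays where it is left. At the start up to 0.015 ajar.
- right_door (a joint): travel of the right door in m: 0 closed, 0.101 fully behind the middle door (end stop); it grows as the door moves along the cabinet's +y (to the left). Same friction; at the start up to 0.015 ajar.
- middle_door (a joint): travel of the middle door in m, along the cabinet's y: 0 as found, in the middle; it slides as easily and has only a small knob on its face.
- jar_mid (a point): centre (half-way up) of the capped jar: a round glass jar with a broad screw cap, 53 mm across, 100 mm tall, standing on the cabinet's floor (12 mm above the worktop) behind the left or the right door.

How it is judged:
By the outcome, as a careful person would: the job done as asked, in the order asked, and still so for the second after the job is handed in, with the robot touching nothing.
It also fails if it takes over 30 s, if anything falls off the work surface, if the arm or the gripper's body presses on something with over 40 N, if the wrist force passes 120 N, or if a joint passes its speed limit or range.

## Working session

There is one attempt and no reset: what is moved stays moved. The work goes in short steps, Python scripts to look and compute and a tool call to move; the robot and the scene stay as the last step left them, time stands still between calls to the robot, and variables do not carry over. Pictures are saved under pics/ and viewed, about 8 in all and at most 12, crops included, and the job is handed in when it is done.

Besides the shell and the picture viewer there is one more tool, called after ">>>" by a JSON object that holds its "api" and its "payload". send_rows: Moves the arm, as the interface text tells. Its arguments: {"type":"object","properties":{"commands":{"type":"array"},"claw":{"type":"number"},"grip_force":{"type":"number"}},"required":["commands"]}

```bash
mkdir -p pics
python3 - <<'E'
from station import sensors, optics
import cv2, numpy as np
s=sensors.sense(); print({k:np.round(v,4).tolist() for k,v in s.items()})
for n in("side","top"):
    p=optics.camera_params(n); print(n,{k:np.round(v,4).tolist() for k,v in p.items()})
    cv2.imwrite(f"pics/{n}0.png",cv2.cvtColor(optics.snapshot(n),cv2.COLOR_RGB2BGR))
E
```

```text
{'time': 0.0, 'qpos': [1.1164, 0.1245, 1.6517, -0.0, 1.3675, -0.0826], 'joint_vel': [-0.0003, -0.001, -0.0009, 0.0004, -0.0001, 0.0001], 'joint_torque': [0.0017, -42.3585, -36.5469, 0.0, 0.0068, 0.0], 'eef_pos': [0.2359, 0.605, 0.2092], 'tool_rot': [0.0005, 0.8256, 0.5642, -0.0009], 'wrist_force': [0.6903, 0.0473, -0.9176], 'torque': [-0.0118, 0.0435, -0.023], 'grip_width': 0.9999}
side {'camera_matrix': [[419.6648, 0.0, 313.7811], [0.0, 419.6648, 200.5452], [0.0, 0.0, 1.0]], 'rvec': [2.0605, -0.9838, 0.469], 'tvec': [-0.311, 0.3265, 0.7312]}
top {'camera_matrix': [[365.6294, 0.0, 310.8228], [0.0, 365.6294, 195.9308], [0.0, 0.0, 1.0]], 'rvec': [2.1255, -2.1633, 0.1731], 'tvec': [-0.019, 0.463, 0.884]}
```

View pics/side0.png

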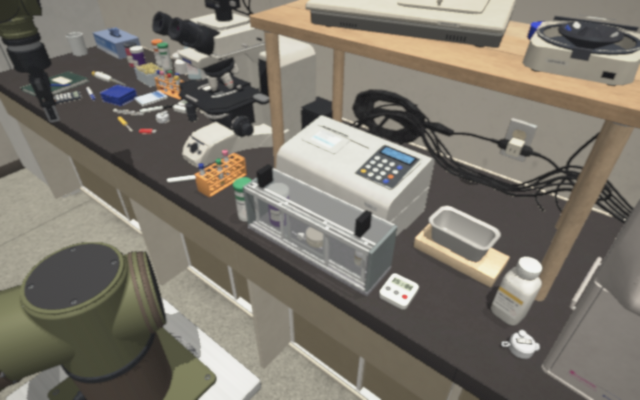

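View pics/top0.png

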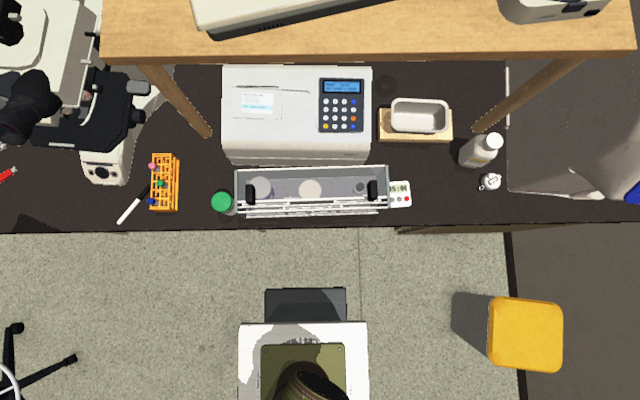

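The side view shows the cabinet with its pulls at about (265,177) and (363,222). In the top view they are at about (250,194) and (372,190), with a broad round object on the left at (262,187), something in the middle, and a small one on the right at (360,187). Next I'll enlarge both.

Run:
```python
import cv2, numpy as np
t=cv2.imread("pics/top0.png")[150:230,215:415]; s=cv2.imread("pics/side0.png")[155:295,225:405]
cv2.imwrite("pics/ct.png",np.vstack([cv2.resize(t,(800,320),interpolation=cv2.INTER_CUBIC)]))
cv2.imwrite("pics/cs.png",cv2.resize(s,None,fx=4,fy=4,interpolation=cv2.INTER_CUBIC))
```

```text
(no output)
```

View pics/ct.png

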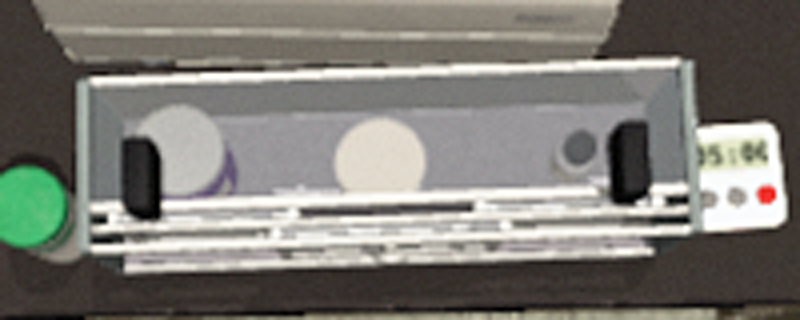

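View pics/cs.png

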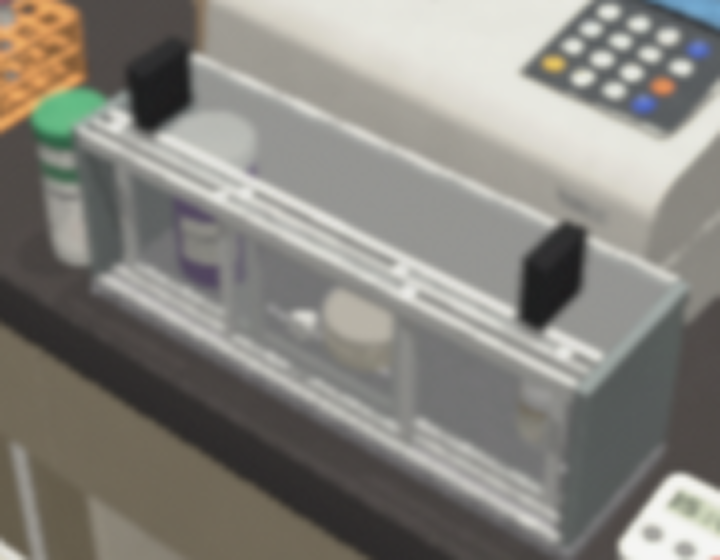

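The jar, a tall one with a broad pale cap and purple label, is in the left bay. The small bottle is on the right, so the left door is the one to move. Next I'll fit the cabinet pose and the pull positions.

```bash
cat > h.py <<'E'
import cv2, numpy as np
from scipy.optimize import least_squares
from station import sensors, optics
P={n:optics.camera_params(n) for n in("side","top")}
def proj(n,X):
    p=P[n]; return cv2.projectPoints(np.array(X,float).reshape(-1,1,3),p["rvec"],p["tvec"],p["camera_matrix"],None)[0][:,0]
def world(c,X): # c=x,y,yaw
    R=np.array([[np.cos(c[2]),-np.sin(c[2]),0],[np.sin(c[2]),np.cos(c[2]),0],[0,0,1]])
    return np.array(X)@R.T+[c[0],c[1],0]
E
python3 - <<'E'
from h import *
for n in P: print(n,(-cv2.Rodrigues(P[n]["rvec"])[0].T@P[n]["tvec"].ravel()).round(3))
a,b,h=.05,.1765,.13
top=[((a,b,h),(234.25,169.5)),((a,-b,h),(388,165)),((-a,-b,h),(389.2,208.2)),((-a,b,h),(235,213))]
side=[((a,-b,h),(396.2,226.2)),((-a,-b,h),(370,252)),((-a,b,h),(244.5,186.8)),((-a,-b,0),(365,292.5)),((a,b,h),(272.5,168.8))]
O={"top":top,"side":side}
f=lambda c:np.concatenate([(proj(n,world(c,[o[0] for o in O[n]]))-[o[1] for o in O[n]]).ravel() for n in O])
r=least_squares(f,[.45,.05,0],loss="soft_l1"); c=r.x; print("cab",c.round(4)); print(f(c).reshape(-1,2).round(1))
for nm,t,s in(("L",(250.2,194.5),(264.8,176.5)),("R",(372.5,190.5),(363.2,224))):
    g=lambda X:np.concatenate([proj("top",X)[0]-t,proj("side",X)[0]-s])
    q=least_squares(g,[.45,0,.15]); X=q.x; loc=world([0,0,-c[2]],X-[c[0],c[1],0])
    print(nm,X.round(4),"local",loc.round(4),q.fun.round(1))
E
```

```text
side [-0.089 -0.478  0.708]
top [ 0.322 -0.019  0.945]
cab [ 0.4649 -0.0268  0.0092]
[[-1.4 -0.6]
 [-0.6  0. ]
 [ 0.9  0.2]
 [-2.4 -0.4]
 [ 1.   0.2]
 [ 0.9  1.9]
 [-2.5 -0.7]
 [ 1.   5. ]
 [-1.  -1.6]]
L [0.4488 0.1064 0.1567] local [-0.0149  0.1333  0.1567] [-0.2  0.2  0.3 -0. ]
R [ 0.4528 -0.1605  0.1574] local [-0.0134 -0.1335  0.1574] [-0.3  0.3  0.4 -0.1]
```

>>> {"api": "send_rows", "payload": {"commands": [[[0,0,-0.4,0,0,-0.129],[0,0,-0.4,0,0,-0.129],[0,0,-0.4,0,0,-0.129],[-4,0,0,0,0,0],[-4.5,0.5,0,0,0,0]]], "claw": 0}}

```text
time: 0.6
eef_pos: [0.2419, 0.5201, 0.2215]
tool_rot: [0.0, 0.701, 0.713, -0.001]
wrist_force: [-0.1, -0.9, 1.1]
grip_width: 1.003
```

>>> {"api": "send_rows", "payload": {"commands": [[[-4.5,0.4,0,0,0,0],[-4.5,0.4,0,0,0,0],[-4.5,0.4,0,0,0,0],[-4.5,0.4,0,0,0,0],[-4.5,0.4,0,0,0,0]]]}}

```text
time: 1.1
eef_pos: [0.2654, 0.2942, 0.2219]
tool_rot: [0.0, 0.701, 0.713, -0.0]
wrist_force: [-0.2, -0.8, -0.0]
grip_width: 1.004
```

>>> {"api": "send_rows", "payload": {"commands": [[[-3.5,3.3,0,0,0,0],[-3.5,3.3,0,0,0,0],[-3.5,3.3,0,0,0,0],[-3.5,3.3,0,0,0,0],[-3.5,3.3,0,0,0,0]]]}}

```text
time: 1.6
eef_pos: [0.4343, 0.1217, 0.2223]
tool_rot: [-0.0, 0.702, 0.712, 0.0]
wrist_force: [0.5, 0.9, 0.1]
grip_width: 1.001
```

>>> {"api": "send_rows", "payload": {"commands": [[[-1.6,1.5,0,0,0,0],[0,0,0,0,0,0],[0,0,0,0,0,0],[0,0,0,0,0,0],[0,0,0,0,0,0]]]}}

```text
time: 2.1
eef_pos: [0.448, 0.1087, 0.2225]
tool_rot: [-0.0, 0.701, 0.713, 0.0]
wrist_force: [0.1, 0.4, 0.0]
grip_width: 0.997
```

Run:
```python
from h import *
s=sensors.sense(); print(s["eef_pos"],s["tool_rot"],s["qpos"])
p=optics.camera_params("wrist"); print({k:np.round(v,3).tolist() for k,v in p.items()})
w=cv2.cvtColor(optics.snapshot("wrist"),cv2.COLOR_RGB2BGR);cv2.imwrite("pics/w1.png",w)
# predicted pull centre and top-corner pixels
q=s["tool_rot"]; from scipy.spatial.transform import Rotation as R
Rt=R.from_quat([q[1],q[2],q[3],q[0]]).as_matrix(); T=np.array(p["T_tool_cam"]); K=np.array(p["camera_matrix"])
y=.013
for n,o in(("c",(0,0,0)),("a",(.02,.008,.022)),("b",(.02,-.008,.022)),("d",(-.02,-.008,.022)),("e",(-.02,.008,.022))):
    X=world([.449,.1064,y],o)+[0,0,.156]
    c=T[:3,:3].T@(Rt.T@(X-s["eef_pos"])-T[:3,3]); th=np.arctan2(np.hypot(*c[:2]),c[2]); u=c[:2]/np.hypot(*c[:2])*th*K[0,0]+K[:2,2]; print(n,u.round(1))
```

```text
[0.44803754 0.10870724 0.2224936 ] [-4.47288341e-05  7.01056604e-01  7.13105622e-01  8.91950381e-05] [ 1.21389612e-01 -3.19055185e-01  2.04056898e+00  1.83188111e-04
  1.41999505e+00 -1.46647432e+00]
{'camera_matrix': [[309.707, 0.0, 324.994], [0.0, 309.707, 198.613], [0.0, 0.0, 1.0]], 'T_tool_cam': [[1.0, -0.001, -0.0, 0.0], [0.001, 0.966, 0.259, -0.066], [-0.0, -0.259, 0.966, -0.163], [0.0, 0.0, 0.0, 1.0]]}
c [321.5 205.6]
a [332.2 240.5]
b [310.2 240.4]
d [309.5 186.6]
e [332.8 186.7]
```

View pics/w1.png

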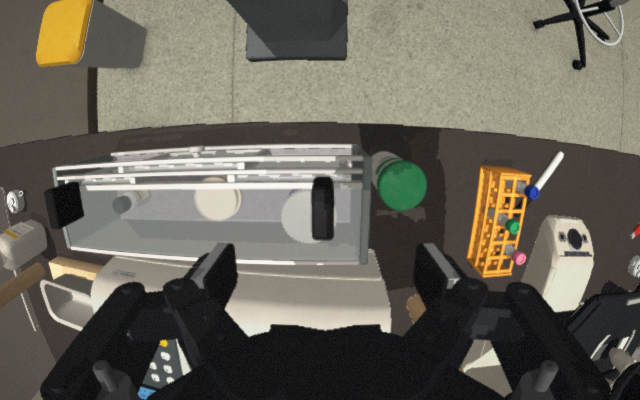

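The wrist view shows the left pull's top face at columns 311–334, rows 178–239, within about 2 mm of the prediction. I'll descend over it.

>>> {"api": "send_rows", "payload": {"commands": [[[-0.1,0,1.5,0,0,0],[0,0,2,0,0,0],[0,0,2,0,0,0],[0,0,1.2,0,0,0],[0,0,0.6,0,0,0]]]}}

```text
time: 2.65
eef_pos: [0.4475, 0.1068, 0.1474]
tool_rot: [-0.001, 0.702, 0.713, -0.001]
wrist_force: [-0.1, -0.0, 0.6]
grip_width: 1.003
```

>>> {"api": "send_rows", "payload": {"commands": [[[0,0,0,0,0,0],[0,0,0,0,0,0],[0,0,0,0,0,0],[0,0,0,0,0,0],[0,0,0,0,0,0]]], "claw": 1, "grip_force": 25}}

```text
time: 3.15
eef_pos: [0.4492, 0.1068, 0.1503]
tool_rot: [0.0, 0.702, 0.712, 0.001]
wrist_force: [-1.2, -0.9, 0.3]
grip_width: 0.175
```

>>> {"api": "send_rows", "payload": {"commands": [[[0,0,0,0,0,0],[0,0,0,0,0,0],[0,0,0,0,0,0],[0,0,0,0,0,0],[0,0,0,0,0,0]]]}}

```text
time: 3.65
eef_pos: [0.4492, 0.1068, 0.1503]
tool_rot: [0.0, 0.702, 0.712, 0.0]
wrist_force: [-0.9, -0.4, 5.4]
grip_width: 0.176
```

The opening is 15 mm on a 16 mm block, so the pull is held. Now I'll slide it.

>>> {"api": "send_rows", "payload": {"commands": [[[-0.8,0,0,0,0,0],[-1.4,0,0,0,0,0],[-1.4,0,0,0,0,0],[-1.4,0,0,0,0,0],[-1,0,0,0,0,0]]]}}

```text
time: 4.15
eef_pos: [0.4502, 0.0466, 0.1503]
tool_rot: [0.0, 0.702, 0.712, 0.001]
wrist_force: [-0.7, 2.1, 5.1]
grip_width: 0.177
```

>>> {"api": "send_rows", "payload": {"commands": [[[-0.8,0,0,0,0,0],[-0.6,0,0,0,0,0],[-0.4,0,0,0,0,0],[-0.3,0,0,0,0,0],[0,0,0,0,0,0]]]}}

```text
time: 4.65
eef_pos: [0.4505, 0.0255, 0.1503]
tool_rot: [0.0, 0.702, 0.712, 0.0]
wrist_force: [-0.6, -0.1, 4.8]
grip_width: 0.176
```

Moved 81 mm so far. Now I'll creep to the stop and watch the force.

>>> {"api": "send_rows", "payload": {"commands": [[[-0.2,0,0,0,0,0],[-0.2,0,0,0,0,0],[-0.2,0,0,0,0,0],[-0.2,0,0,0,0,0],[-0.2,0,0,0,0,0]]]}}

```text
time: 5.15
eef_pos: [0.4507, 0.016, 0.1503]
tool_rot: [0.0, 0.702, 0.712, 0.001]
wrist_force: [-0.8, 1.0, 5.0]
grip_width: 0.175
```

>>> {"api": "send_rows", "payload": {"commands": [[[-0.1,0,0,0,0,0],[-0.1,0,0,0,0,0],[-0.1,0,0,0,0,0],[-0.1,0,0,0,0,0],[-0.1,0,0,0,0,0]]]}}

```text
time: 5.65
eef_pos: [0.4506, 0.0155, 0.1504]
tool_rot: [-0.004, 0.702, 0.712, 0.005]
wrist_force: [-1.3, 20.2, 5.9]
grip_width: 0.179
```

The stop is reached: motion ended at y = 0.0155 with 20 N, 91 mm from the start, which fits a door about 10 mm ajar. I'll ease off slightly, open and rise.

>>> {"api": "send_rows", "payload": {"commands": [[[0.15,0,0,0,0,0],[0.15,0,0,0,0,0],[0,0,0,0,0,0],[0,0,0,0,0,0],[0,0,0,0,0,0]]]}}

```text
time: 6.15
eef_pos: [0.4506, 0.0156, 0.1503]
tool_rot: [-0.001, 0.702, 0.712, 0.002]
wrist_force: [-0.9, 7.0, 4.6]
grip_width: 0.18
```

>>> {"api": "send_rows", "payload": {"commands": [[[0,0,0,0,0,0],[0,0,0,0,0,0],[0,0,0,0,0,0],[0,0,0,0,0,0],[0,0,0,0,0,0]]], "claw": 0}}

```text
time: 6.65
eef_pos: [0.45, 0.0136, 0.1492]
tool_rot: [-0.0, 0.702, 0.712, -0.0]
wrist_force: [-1.0, 0.5, 0.7]
grip_width: 0.993
```

>>> {"api": "send_rows", "payload": {"commands": [[[0,0,0,0,0,0],[0,0,0,0,0,0],[0,0,-0.5,0,0,0],[0,0,-1,0,0,0],[0,0,-1.5,0,0,0]]]}}

```text
time: 7.15
eef_pos: [0.4498, 0.0138, 0.18]
tool_rot: [-0.0, 0.702, 0.712, -0.0]
wrist_force: [-0.7, 0.4, 0.2]
grip_width: 1.0
```

>>> {"api": "send_rows", "payload": {"commands": [[[0,0,-2,0,0,0],[0,0,-2,0,0,0],[0,0,-2,0,0,0],[0,-2,-1,0,0,0],[0,-2,0,0,0,0]]]}}

```text
time: 7.65
eef_pos: [0.4112, 0.013, 0.2536]
tool_rot: [0.002, 0.702, 0.713, 0.002]
wrist_force: [-0.4, -0.1, -0.6]
grip_width: 0.999
```

Run:
```python
from h import *
s=sensors.sense(); print(s["eef_pos"],s["wrist_force"],s["grip_width"],s["time"])
S=optics.snapshot("side");T=optics.snapshot("top");W=optics.snapshot("wrist")
for n,i in(("s2",S),("t2",T),("w2",W)): cv2.imwrite(f"pics/{n}.png",cv2.cvtColor(i,cv2.COLOR_RGB2BGR))
cv2.imwrite("pics/cs2.png",cv2.resize(cv2.imread("pics/s2.png")[155:295,225:405],None,fx=4,fy=4,interpolation=cv2.INTER_CUBIC))
```

```text
[0.4111876  0.01302076 0.25358033] [-0.40779466 -0.05238473 -0.63270141] 0.999029349201605 7.65
```

View pics/cs2.png

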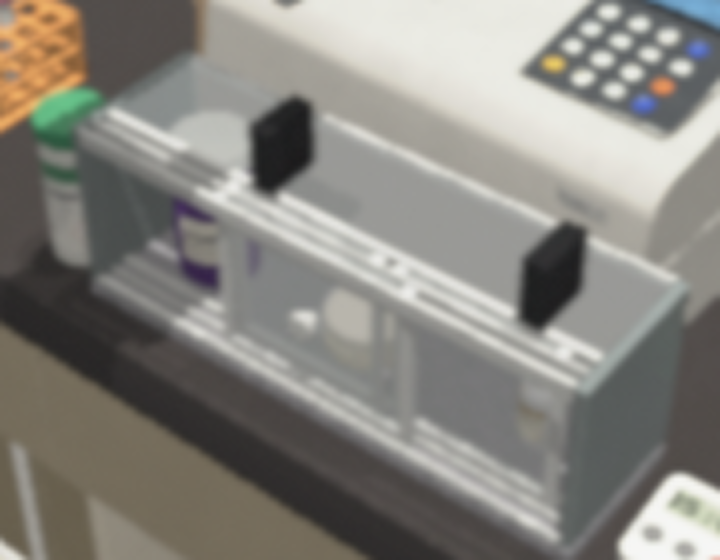

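View pics/w2.png

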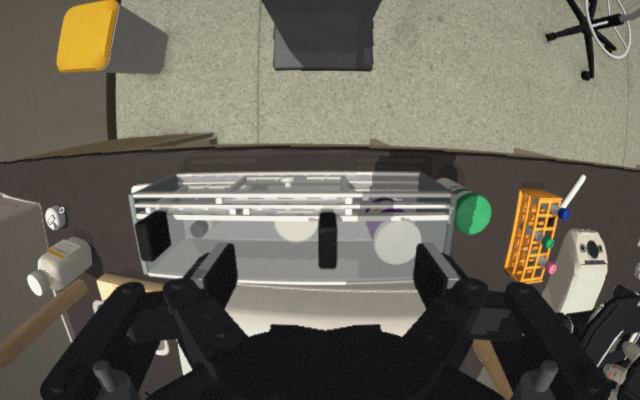

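The final views show the left pull at the stop, side crop (282,145). The jar stands unmoved behind an open bay, and the middle door's knob (302,320) and the right pull (553,276) are where they were. The gripper is clear and reads no force.

```bash
python3 -c "
from station import order; print(order.close_job())"
```

```text
the job is handed in; nothing more can be done
None
```

The jar's bay, the left one, now stands open. I gripped the left door's pull and slid the door 91 mm along its track until it hit the end stop. There it stopped moving and the force rose to about 20 N. I then eased off, let go and lifted the gripper clear. The arm had run about 8 s when I handed the job in.

**Last checks:**
- **Left door:** its pull sits at the stop position. The 91 mm I moved it is 10 mm short of the full 101 mm travel, which fits a door that started about 10 mm ajar (up to 15 mm was allowed). I did not measure that starting gap separately.
- **Other doors and jar:** the middle door's knob and the right door's pull are at the same pixels as before, and the jar stands where it was.
- **Gripper:** it is open and away from everything, with the wrist force near zero.

No check failed. In the first measurement a few cabinet corners fitted poorly, by up to 5 pixels. The pull positions came from a separate measurement that gave the right height within 1.5 mm, and the wrist camera confirmed the left one to about 2 mm before I gripped it.

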